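Drive the pivot pin home, then hold the offset lever level above its fixture

TASK

With the mallet, drive the pin on the pivot fixture down until its head sits on the pedestal, without touching the fixture with the robot itself, and stand the mallet back upright on the bench. Then lift the cast lever by its balance point (it lies nearer the heavy boss than the tail), bring it level above the fixture with the bore of its boss over the pin and its tail over the fork, and finish while still holding it there, still and level, a few centimetres clear above the pin, not touching the fixture. Keep the lever level on the way and leave the stopwatch, the spring clip and the jar where they are.

Things in the scene. Friction and masses are not known exactly. Their poses are not given: they have to be found in the camera images.
- fixture: Fixed pivot fixture; origin: centre of underside, x along its length. Grey base plate 250x90x12 mm; at x = -85 mm (end toward the robot, yaw within 0.35 rad of 0) a round steel pedestal, 54 mm diameter (66 at its foot), top at z = 50 mm, carrying the pin; at x = +85 mm a steel fork 30 (x) x 50 (y) mm, slot 32 mm wide, slot floor z = 50 mm, prong tops z = 71 mm.
- drive_pin (a joint): How far the pin is driven down, m. 0: fully up, underside of its head 16 mm above the pedestal top; 0.016: home, head sitting on the pedestal (hard stop; 0.0145 or more counts as home). Starts between 0 and 0.003. Tight fit: it takes about 8 N to push (more when fast) and stays where it is left.
- pin_top (a point): Centre of the flat top of the pin's head (head 19 mm diameter, 10 mm tall, on a 12 mm shank). Its height over the worktop is 76 mm with the pin fully up and 60 mm when home. Moves with the pin.
- fork (a point): Middle of the fork's slot floor, 50 mm above the worktop, 170 mm from the pin axis along the fixture's x.
- mallet: Turned mallet standing upright on its flat striking face. Origin: centre of that face; z runs up the handle. Grey plastic head 46 mm diameter, 55 mm tall; above it a round wooden handle, 23 mm diameter, top at z = 138 mm. About 0.30 kg. Grip the handle from above near z = 100 mm.
- lever: Light-metal casting, about 0.5 kg, lying flat. Origin: underside, midway between bore and tail eye; x from boss to tail, z up. Boss at x = -85 mm: 54 mm diameter, 34 tall, vertical through bore 22 mm. Bar 16 mm wide (y), z = 8 to 30 mm. Tail eye at x = +85 mm: 26 mm diameter, 30 tall. Balances at x = -31 mm, 54 mm from the bore axis, on the bar. Starts boss toward robot, yaw within 0.8.
- lever_bore (a point): Centre of the lever's bore at the underside of the boss (lever x = -85 mm, z = 0).
- lever_tail (a point): Centre of the lever's tail eye at its underside (lever x = +85 mm, z = 0).
- stopwatch: Bystander: dark round stopwatch, 66x60x19 mm, origin at the centre of its underside. Leave alone.
- spring_clip: Bystander: black spring clip, 50x48x46 mm, origin at the centre of its underside. Leave alone.
- sample_jar: Bystander: white screw-lid jar, 64 mm diameter, 71 mm tall, origin at the centre of its underside. Leave alone.

How it is judged:
By the outcome, as a careful person would: the job done as asked, in the order asked, and still so for the second after the job is handed in, while the arm keeps its last pose, push and grip.
It also fails if it takes over 58 s, if anything falls off the work surface, if the arm or the gripper's body presses on something with over 40 N, if the wrist force passes 120 N, or if a joint passes its speed limit or range.

ROBOT

A 6-joint arm with a two-finger parallel gripper is mounted at the origin on a cart in front of the work surface, level with it; the furniture and walls round the work are solid. World frame = base frame: x ahead of the robot, y to its left, z up, the work surface at z = 0. Lengths are in m, angles in rad, forces in N, time in s.
With the tool pointing down it reaches from about 0.425 to 0.95 m from the base axis. Payload 3.5 kg.
Tool frame: the origin (TCP) lies at the very end of the fingers, on their centre line; the grasp point (between the pads) lies 19 mm behind it (ctrl.grip_depth is the distance from the TCP to the grasp point, in m); z points along the fingers, y is the line along which they close (so a half turn about z gives the same grasp; the last joint's range is limited). The gripper opens to 85 mm and grips with 20 to 120 N. Pads are 22 mm wide; open, the fingers measure 114 mm over their backs; the gripper's body (76 mm by 85 mm) begins 54 mm behind the grasp point. The pads swing forward as they close: fully open they stand 13 mm farther back than shut.
Start: joints at [-1.411, 0.286, 1.577, -0, 1.279, -0.15], TCP at [0.206, -0.643, 0.231] pointing down, gripper open.
Joint ranges: [-2.77, 2.77], [-0.9, 2.22], [0.21, 2.48], [-1.53, 4.67], [0.24, 2.81], [-2.84, 2.84]. Speed limits (rad/s): [2.79, 2.79, 3.14, 3.14, 3.14, 3.14].

INTERFACE

Orientations are given as a rotation vector (axis times angle).
In Python, from station import ctrl gives the robot as it stands. The module is installed in compiled form; this text tells all that it offers. Calls block until the motion is done:
- ctrl.move_pose(position, orientation): joint-space move of the TCP to a pose.
- ctrl.movel(position, ori=None, vel=0.15): straight line of the TCP; ori=None keeps the orientation; vel is the mean speed in m/s.
- ctrl.move_j(angles): joint-space move.
- ctrl.move_gripper(opening, force=None): finger opening in m; force is the grip in N (None keeps the last); returns when the fingers have stopped.
- ctrl.pause(seconds).
- ctrl.solve_ik(position, orientation): joint angles nearest the present ones, or None.
- ctrl.get_image(name): name is "scene" or "top"; returns the picture (400x640x3 uint8, red, green, blue); there is no depth.
- ctrl.camera_info(name): a dict with "vfov" (degrees; the focal length in pixels is half the picture's height over the tangent of half this angle, whatever the lens; pixels are square), "cx", "cy" (the principal point, pixels), "R" (3x3) and "t" (3): a world point X has camera coordinates R X + t. Camera axes: x right, y down, z forward; pixel columns grow to the right and rows downward; lengths in m; the calibration is good to about 2 mm. A picture is of the moment at which its call begins. camera_info takes no time and is no camera call.
A pose or a line that the arm cannot do raises ctrl.Unreachable and nothing moves.
- ctrl.finish_job(): hands the job in; it is judged then, once.
Readings, each from a call of its own:
- ctrl.read_time_s(): time.
- ctrl.read_joint_pos(): joint angles.
- ctrl.read_joint_velocities(): joint speeds.
- ctrl.read_joint_torque(): joint torques, N m.
- ctrl.read_tool_pos(): TCP position.
- ctrl.read_orientation(): TCP orientation.
- ctrl.read_ft_force(): force on the tool from outside, world axes, zero at the start.
- ctrl.read_torque(): the same for the moment, N m.
- ctrl.read_finger_gap(): finger opening in m.
- ctrl.read_grasp_force(): force on a finger pad.
Only numpy, scipy, OpenCV 4.12 (cv2) and the standard library are available. Lean on these libraries where they do the work, as an engineer would, in place of code of your own. Each camera call takes 0.05 s, during which the arm holds its last target. There are 200 camera calls.

## Working session

There is one attempt and no reset: what is moved stays moved. The work goes in short steps, each a Python script; the robot and the scene stay as the last script left them, time stands still between calls to the robot, and variables do not carry over. Pictures are saved under pics/ and viewed, at most 10 in all, crops included, and the job is handed in when it is done.

```bash
mkdir -p pics
python3 - <<'E'
from station import ctrl
import cv2
for n in("scene","top"):
    cv2.imwrite(f"pics/{n}0.png",ctrl.get_image(n)[:,:,::-1]); print(n,ctrl.camera_info(n))
print(ctrl.grip_depth,ctrl.read_time_s(),ctrl.read_orientation())
E
```

```text
scene {'vfov': 43.898132141747666, 'cx': 325.741460686917, 'cy': 194.19851268605632, 'R': array([[-0.75293171, -0.65807958,  0.00501007],
       [-0.2587745 ,  0.28905604, -0.92167368],
       [ 0.60508644, -0.69525382, -0.38793367]]), 't': array([0.41313693, 0.2319127 , 1.10897287])}
top {'vfov': 56.44705677751271, 'cx': 317.3351719989106, 'cy': 200.84985843473027, 'R': array([[-0.01371729, -0.99841619,  0.05456134],
       [-0.99149243,  0.00651787, -0.13000111],
       [ 0.12943958, -0.05588042, -0.9900115 ]]), 't': array([0.0137621 , 0.59190793, 1.14953021])}
0.0187 0.1 [-3.10182388e+00 -4.84361777e-01  1.77175846e-06]
```

View pics/scene0.png

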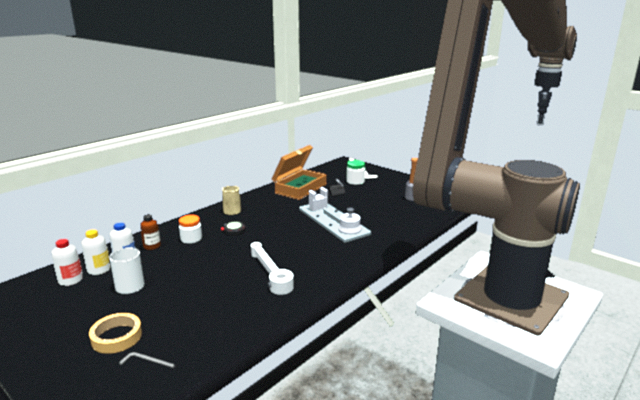

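View pics/top0.png

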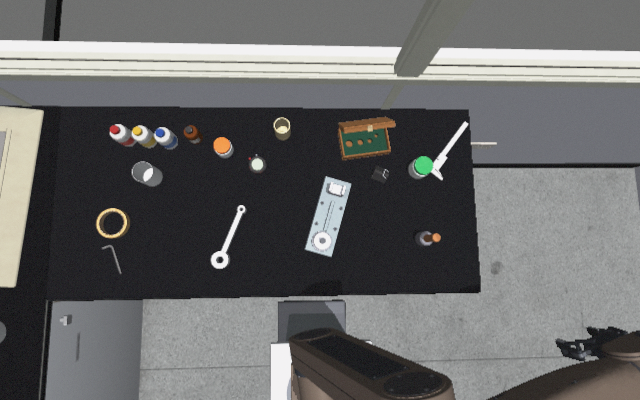

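The top view shows the fixture at about (328,217), pin end at (322,240), mallet at (428,239), and lever boss (220,260) with its tail at (241,210). I'll zoom in for accurate pixels.

Run:
```python
import cv2,numpy as np
t=cv2.imread("pics/top0.png");s=cv2.imread("pics/scene0.png")
f=lambda im,x,y,w,h,k:cv2.resize(im[y:y+h,x:x+w],None,fx=k,fy=k,interpolation=cv2.INTER_CUBIC)
a=f(t,295,165,160,100,5); cv2.imwrite("pics/c1.png",a)
b=f(t,200,195,60,80,6); c=f(s,240,225,70,80,6)
cv2.imwrite("pics/c2.png",np.hstack([b,c]))
cv2.imwrite("pics/c3.png",f(s,290,150,160,100,5))
```

```text
(no output)
```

View pics/c1.png

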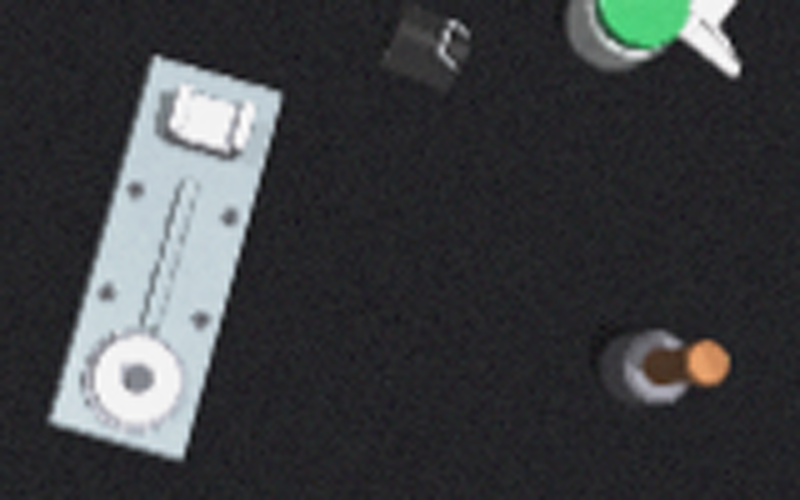

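View pics/c2.png

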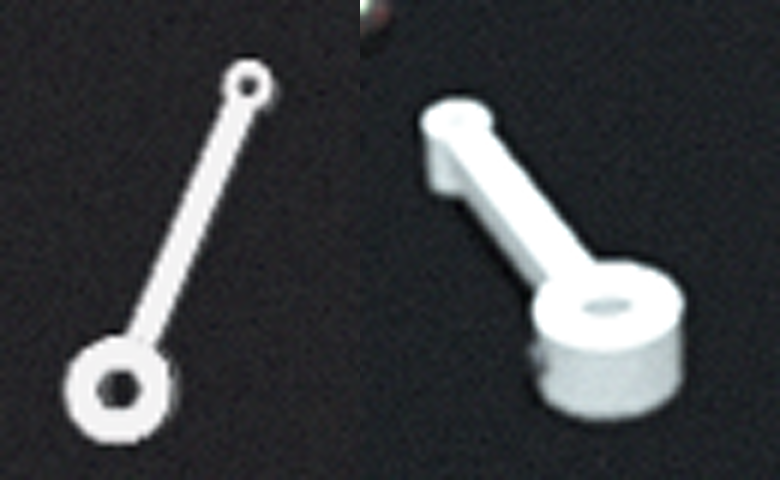

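View pics/c3.png

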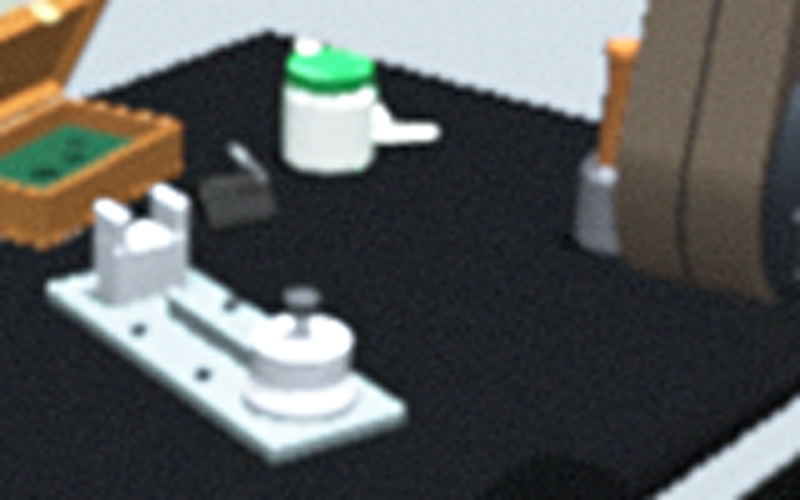

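Crops: the pin head is at (138,377) in c1, the plate corners are (152,56) (284,93) (184,461) (49,422), and the mallet handle top is (708,363). In c2 the lever bore is (120,390) and the tail eye (248,86). The scene crop agrees, with the pin head at (302,297). Next I'll back-project and check against the known sizes.

```bash
cat > h.py <<'E'
import numpy as np
from station import ctrl
from scipy.spatial.transform import Rotation as Ro
def proj_inv(cam,u,v,z):
    i=ctrl.camera_info(cam); f=200/np.tan(np.radians(i["vfov"])/2)
    R=np.array(i["R"]);t=np.array(i["t"])
    d=R.T@np.array([(u-i["cx"])/f,(v-i["cy"])/f,1]); c=-R.T@t
    return c+d*(z-c[2])/d[2]
def down(yaw): # tool z down; tool y axis at world angle yaw+90deg
    return (Ro.from_euler('z',yaw)*Ro.from_euler('x',np.pi)).as_rotvec()
E
python3 - <<'E'
from h import *
np.set_printoptions(precision=4,suppress=True)
def c(cam,x0,y0,k,u,v,z): return proj_inv(cam,x0+(u+.5)/k-.5,y0+(v+.5)/k-.5,z)
C=[c("top",295,165,5,*p,.012) for p in((152,56),(284,93),(184,461),(49,422))]
C=np.array(C);print(C,np.linalg.norm(C-np.roll(C,-1,0),axis=1),"centre",C.mean(0))
d=(C[0]+C[1]-C[2]-C[3]);yaw=np.arctan2(d[1],d[0]);print("yaw",yaw)
print("pin from plate",C.mean(0)[:2]-.085*np.array([np.cos(yaw),np.sin(yaw)]))
for z in(.073,.076):print("pin top",c("top",295,165,5,138,377,z),"scene",c("scene",290,150,5,302,295,z))
print("pedestal",c("top",295,165,5,136,380,.05))
print("mallet top",c("top",295,165,5,708,363,.138),"head",c("top",295,165,5,657,368,.055),"scene",c("scene",290,150,5,622,45,.138))
b=c("top",200,195,6,120,389,.034);t=c("top",200,195,6,248,86,.03)
print("bore",b,"tail",t,np.linalg.norm((t-b)[:2]),np.arctan2(*(t-b)[1::-1]))
print("scene bore",c("scene",240,225,6,247,305,.034),"tail",c("scene",240,225,6,97,118,.03))
print(down(0))
E
```

```text
[[ 0.6784 -0.0202  0.012 ]
 [ 0.6534 -0.107   0.012 ]
 [ 0.4145 -0.0364  0.012 ]
 [ 0.4404  0.0498  0.012 ]] [0.0904 0.2491 0.09   0.2481] centre [ 0.5467 -0.0284  0.012 ]
yaw -0.28667626521522377
pin from plate [ 0.4651 -0.0044]
pin top [ 0.4668 -0.0035  0.073 ] scene [ 0.4698 -0.0111  0.073 ]
pin top [ 0.4667 -0.0033  0.076 ] scene [ 0.4658 -0.0059  0.076 ]
pedestal [ 0.4655 -0.0038  0.05  ]
mallet top [ 0.4692 -0.3341  0.138 ] head [ 0.4689 -0.3327  0.055 ] scene [ 0.469 -0.332  0.138]
bore [0.412  0.3126 0.034 ] tail [0.5689 0.2499 0.03  ] 0.1689971726180158 -0.38016899809525945
scene bore [0.4114 0.3127 0.034 ] tail [0.5706 0.2475 0.03  ]
[3.1416 0.     0.    ]
```

Run:
```python
from h import *
np.set_printoptions(precision=4,suppress=True)
o=down(-.287); m=[.469,-.3335]; p=[.4658,-.004]
ctrl.move_pose([*m,.22],o)
ctrl.movel([*m,.081],vel=.12)
ctrl.move_gripper(0.0,80)
print(ctrl.read_finger_gap(),ctrl.read_grasp_force(),ctrl.read_tool_pos(),ctrl.read_ft_force())
if ctrl.read_finger_gap()>.015:
    ctrl.movel([*m,.21],vel=.12); print("lift",ctrl.read_ft_force(),ctrl.read_finger_gap())
    ctrl.movel([*p,.21],vel=.2); ctrl.movel([*p,.165],vel=.08); ctrl.pause(.2)
    print(ctrl.read_ft_force(),ctrl.read_tool_pos(),ctrl.read_time_s())
    import cv2
    im=ctrl.get_image("scene")[130:280,260:460,::-1]; cv2.imwrite("pics/press.png",cv2.resize(im,None,fx=4,fy=4,interpolation=2))
```

```text
0.021474287591218177 78.03146839141846 [ 0.4692 -0.3339  0.0813] [ 0.6901 -0.8263  0.7179]
lift [-0.1603 -0.4456 -3.0899] 0.021323979512205084
[ 0.6132  1.1807 -2.7631] [ 0.4663 -0.0041  0.1658] 7.4583
```

View pics/press.png

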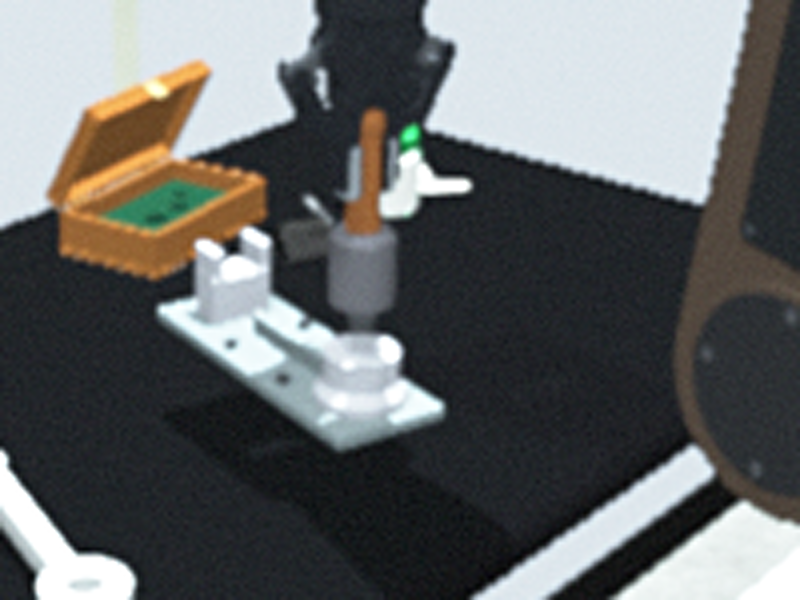

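The mallet is held upright with its face just above the pin head (about (360,320) in the crop). Now I'll press in small steps until the force shows the stop.

Run:
```python
from h import *
p=[.4658,-.004]
z=.160; L=[]
while z>.134:
    ctrl.movel([*p,z],vel=.015); F=ctrl.read_ft_force(); L.append((round(z,4),round(float(ctrl.read_tool_pos()[2]),4),round(float(F[2]),1)))
    if F[2]>35: break
    z-=.0015
ctrl.pause(.2);print(L,ctrl.read_tool_pos(),ctrl.read_ft_force(),ctrl.read_time_s(),ctrl.read_finger_gap())
```

```text
[(0.16, 0.1598, -3.1), (0.1585, 0.1584, -2.3), (0.157, 0.1569, -3.7), (0.1555, 0.1559, 0.8), (0.154, 0.1549, 5.0), (0.1525, 0.153, 4.3), (0.151, 0.1512, 3.3), (0.1495, 0.1495, 2.7), (0.148, 0.148, 2.8), (0.1465, 0.1464, 3.2), (0.145, 0.1449, 3.8), (0.1435, 0.1434, 3.3), (0.142, 0.1419, 4.1), (0.1405, 0.1411, 7.1), (0.139, 0.1411, 11.8), (0.1375, 0.141, 17.5), (0.136, 0.1409, 24.3), (0.1345, 0.1408, 30.3)] [ 0.46780306 -0.00446546  0.14085471] [-7.50704053  1.77196428 30.50694845] 12.4417 0.021370061209065365
```

The hard stop came at tool z of 0.141, which is 0.0813 + 0.060, so the pin is home. Next: return the mallet, release it, and check.

Run:
```python
from h import *
import cv2
np.set_printoptions(precision=4,suppress=True)
m=[.469,-.3335]; p=[.4658,-.004]
ctrl.movel([*p,.145],vel=.03);ctrl.movel([*p,.21],vel=.12)
ctrl.movel([*m,.21],vel=.2); ctrl.movel([*m,.092],vel=.1)
z=.085
while z>.076:
    ctrl.movel([*m,z],vel=.015); F=ctrl.read_ft_force()
    if F[2]>2: break
    z-=.001
print(z,ctrl.read_tool_pos(),F)
ctrl.move_gripper(.03); ctrl.pause(.2); ctrl.move_gripper(.06)
ctrl.movel([*m,.22],vel=.12)
o=down(-.385)
g=np.array([.412,.3126])+.054*np.array([np.cos(-.385),np.sin(-.385)])
ctrl.move_pose([.45,-.1,.3],o)
a=ctrl.get_image("top")[165:265,295:455,::-1]
ctrl.move_pose([*g,.16],o)
b=ctrl.get_image("scene")[150:250,290:450,::-1]
cv2.imwrite("pics/chk.png",np.vstack([cv2.resize(i,None,fx=3,fy=3,interpolation=2) for i in(a,b)]))
print(g,ctrl.read_tool_pos(),ctrl.read_ft_force(),ctrl.read_time_s())
```

```text
0.08 [ 0.4694 -0.3339  0.0813] [-1.7514  2.5856  4.8715]
[0.462  0.2923] [0.463  0.2915 0.1607] [-0.0543 -0.2445  0.3143] 23.4167
```

View pics/chk.png

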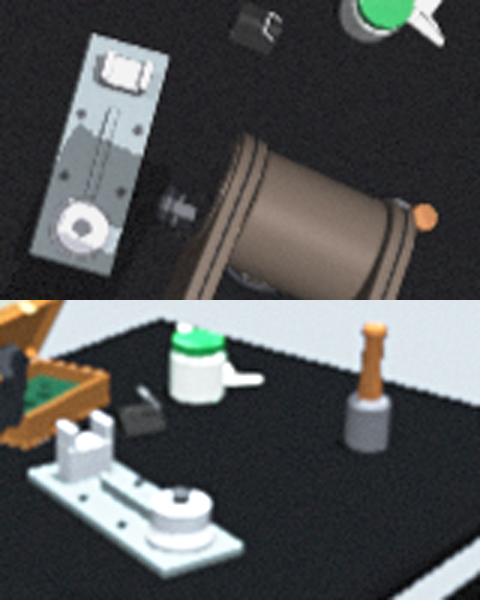

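The pin head sits on the pedestal (about (182,495) in the crop) and the mallet stands upright at (370,390). Clip and jar are undisturbed. Now I'll grasp and lift the lever.

Run:
```python
from h import *
import cv2
np.set_printoptions(precision=4,suppress=True)
g=[.462,.2923]; o=down(-.385)
ctrl.movel([*g,.05],o,vel=.12); ctrl.movel([*g,.004],vel=.05); print(ctrl.read_ft_force(),ctrl.read_torque())
ctrl.move_gripper(0,110); print("grip",ctrl.read_finger_gap(),ctrl.read_grasp_force(),ctrl.read_tool_pos(),ctrl.read_ft_force())
ctrl.movel([*g,.03],vel=.05); ctrl.pause(.3); print(ctrl.read_ft_force(),ctrl.read_torque())
ctrl.movel([*g,.15],vel=.1); ctrl.pause(.3); print(ctrl.read_tool_pos(),ctrl.read_torque(),ctrl.read_time_s())
im=ctrl.get_image("scene"); cv2.imwrite("pics/l.png",cv2.resize(im[150:300,200:360,::-1],None,fx=4,fy=4,interpolation=2))
```

```text
[-0.4804 -0.1811 -0.6028] [-0.0119  0.0375  0.007 ]
grip 0.013863213082985376 107.91342973709106 [0.4624 0.2927 0.0047] [-0.7883  1.1715  4.8661]
[-0.3274  0.0733 -5.9539] [-0.0526 -0.0196 -0.0308]
[0.4619 0.2922 0.1496] [-0.0157 -0.0014  0.0527] 28.65
```

View pics/l.png

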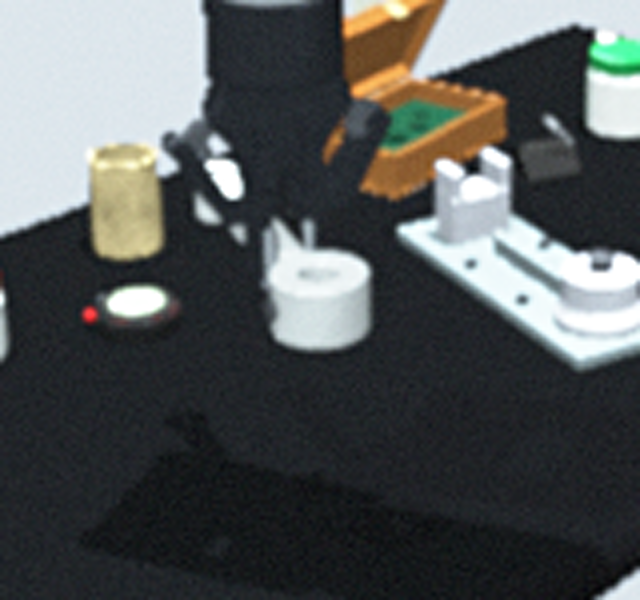

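```bash
cat >> h.py <<'E'
def proj(cam,X):
    i=ctrl.camera_info(cam); f=200/np.tan(np.radians(i["vfov"])/2)
    c=np.array(i["R"])@X+i["t"]; return f*c[:2]/c[2]+[i["cx"],i["cy"]]
E
python3 - <<'E'
from h import *
cr=lambda p:(p-[200,150]+.5)*4-.5
for z in(-.004,0,.004):
    print(z,"bore",cr(proj("scene",np.array([.412,.3125,.179+z]))),"tail",cr(proj("scene",np.array([.5693,.2482,.175+z]))),
     "boss underside", cr(proj("scene",np.array([.412,.3125,.145+z]))))
E
```

```text
-0.004 bore [316.06490705 278.80766756] tail [213.55306681 176.2180861 ] boss underside [318.04115625 334.85341209]
0 bore [315.82920864 272.12334212] tail [213.2137122  170.18192057] boss underside [317.81115077 328.33053627]
0.004 bore [315.59282661 265.41962939] tail [212.87348824 164.13029167] boss underside [317.58048631 321.78897178]
```

Run:
```python
from h import *
import cv2
np.set_printoptions(precision=4,suppress=True)
y=-.287; t=np.array([.4658,-.004])+.054*np.array([np.cos(y),np.sin(y)])
ctrl.movel([*t,.15],down(y),vel=.1); ctrl.movel([*t,.105],vel=.06); ctrl.pause(.5)
print(t,ctrl.read_tool_pos(),ctrl.read_orientation(),down(y),ctrl.read_torque(),ctrl.read_time_s())
u=ctrl.read_tool_pos()[2]-.0047
s=ctrl.get_image("scene");T=ctrl.get_image("top")
f=lambda im,x,yy,w,h:cv2.resize(im[yy:yy+h,x:x+w,::-1],None,fx=5,fy=5,interpolation=2)
cv2.imwrite("pics/f.png",np.hstack([f(s,290,165,85,85),f(T,295,165,70,85)]))
fx=np.array([np.cos(y),np.sin(y)]);b=np.array([.4658,-.004])
for n,c,x0 in(("scene",(290,165),0),("top",(295,165),425)):
    for nm,X in(("bore",[*b,u+.034]),("tail",[*(b+.17*fx),u+.03])):
        print(n,nm,(proj(n,np.array(X))-c+.5)*5-.5+[x0,0])
```

```text
[ 0.5176 -0.0193] [ 0.5176 -0.0193  0.1051] [ 3.1093 -0.4493  0.0003] [ 3.1093 -0.4493 -0.    ] [0.016  0.0663 0.0145] 33.4167
scene bore [302.2888 122.7366]
scene tail [138.0015  36.8523]
top bore [571.025 375.996]
top tail [647.1033  98.8121]
```

View pics/f.png

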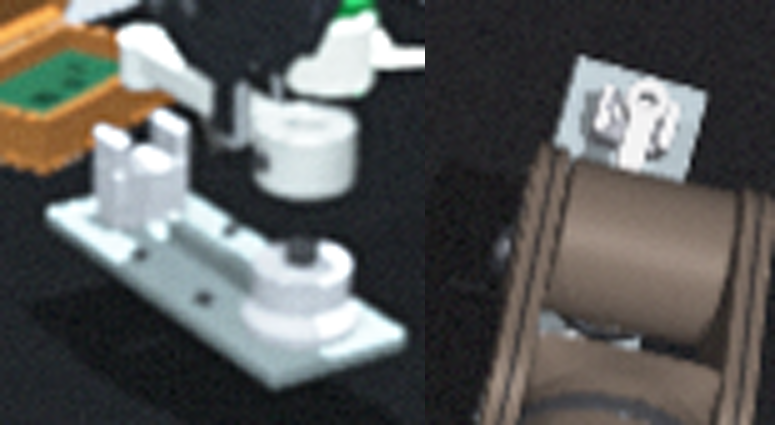

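The scene half shows the bore at (303,122) (predicted (302,123)) and the tail at (142,35) (predicted (138,37)). The top half shows the tail eye at (648,97) (predicted (647,99)). So the lever is level and aligned to within about 1-2 mm. I'll lower it slightly, settle, and hand in.

Run:
```python
from h import *
ctrl.movel([.5176,-.0193,.096],vel=.03); ctrl.pause(1)
print(ctrl.read_tool_pos(),ctrl.read_finger_gap(),ctrl.read_ft_force(),np.abs(ctrl.read_joint_velocities()).max(),ctrl.read_time_s())
print(ctrl.finish_job())
```

```text
[ 0.5176155  -0.01928218  0.09601709] 0.013885056757672631 [ 0.044945   -0.12626736 -5.13447953] 0.0012965947568987647 34.9667
the job is handed in; nothing more can be done
None
```

I handed the job in at 35 s: the pin is driven home, the mallet stands upright again, and the lever is held still and level about 3 cm above the pin, with its bore over the pin and tail over the fork to within about 2 mm.

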